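# Unlock, draw and present the cheese trier

### The job

Swing the holder's red-knobbed keeper lever over from the red stripe into the green-marked notch and leave it there, then draw the cheese trier straight out of its slanted holder. Turn it level with the open groove of its blade facing up, and finish while still holding it like that in the gripper, motionless, with the middle of the blade over the middle of the white inspection plate and more than a hand's width (100 mm) above the bench, touching nothing else. Do not shift the cheeses, containers and tools standing about.

Things in the scene. Friction and masses are not known exactly. Their poses are not given: they have to be found in the camera images.
- holder: blue slanted tool holder, fixed, on a steel foot 190 x 220 x 12 mm; origin at bench height under its middle. Its bore (19 wide, 15 high) rises at 50 degrees above level in the holder's x-z plane, opening toward +x and up (at yaw 0, away from the robot). An aluminium lever plate, square to the bore, 155 wide, lies on the bore's +y side, level with its mouth
- mouth (a point): centre of the mouth of the holder's bore, 30 mm in +x, 55 mm in -y and 110 mm up from the holder's origin; axes as the holder's
- lever (a joint): keeper lever; its pin is parallel to the bore, 75 mm to its +y side. 0 = locked: knob uphill of the pin over the red stripe, steel tongue over the trier's collar so it cannot be drawn. Grows (rad) as the knob swings to the holder's +y; 1.0 = middle of the notch (green stripe between green lugs); stop at 1.5. Starts 0 to 0.2. Friction only, about 4 N at the knob, no click: stays where left
- knob (a point): centre of the lever's red ball knob, 24 mm across, on a 10 mm stem, 70 mm from the pin's axis and 45 mm out from the lever plate; free space all round it but for the stem; can be gripped from above
- green_notch (a point): where the knob's centre is when the lever stands in the middle of the green notch
- trier: cheese trier, loose, about 160 g: steel U blade 100 long, 16 wide, 9 deep; collar 40 across, 6 thick; 14 mm neck; black handle 24 (y) x 28 (z), from 28 to 128 mm past the origin, yellow band near its end. Origin at the collar's blade-side face; +x from blade to handle, +z out of the groove. Starts home in the bore, collar on the mouth, groove on top; draws out along +x, clear after 100 mm
- trier_grip (a point): middle of the trier's handle, 78 mm in +x from its origin; good to grip across the 24 mm sides (along the trier's y) with the fingers pointing down or tilted forward by up to 30 degrees (pointing toward the holder's +x)
- trier_blade (a point): middle of the trier's blade, 50 mm in -x from its origin, 128 mm from point trier_grip
- plate: white inspection plate fixed on the bench, 160 x 160 x 12 mm; origin at the centre of its underside
- cheese_yellow: baby cheese in yellow wax, 100 across, 45 high, bystander; origin under its centre
- cheese_red: baby cheese in red wax, 100 across, 45 high, bystander; origin under its centre
- cheese_pale: baby cheese with pale rind, 100 across, 45 high, bystander; origin under its centre
- wax_jar: amber jar, 72 across, 85 high, bystander; origin under its centre
- tin: aluminium tin, 68 across, 90 high, bystander; origin under its centre
- brush: hand brush lying on the bench, bystander; handle toward its -x
- scraper: scraper lying on the bench, bystander; handle toward its -x
- pivot (a point): point on the lever pin's axis, 45 mm out from the lever plate: the centre of the circle (70 mm radius, square to the bore) on which the knob's centre swings

How it is judged (in metres and radians):
On the way, in this order (a step that is already met when the one before it is completed fails the run):
1. the lever stands in the green notch while the trier is still home in the holder (value of joint lever between 0.85 and 1.15 rad and distance between trier and mouth below 0.02 m), for 0.2 s.
2. the trier is drawn clear of the holder, gripped (distance between trier and mouth above 0.105 m and contact force between trier and the fingers above 1 N), for 0.1 s.
At the end, for the whole second after the job is handed in: Lever within 0.15 rad of the green notch's middle; trier gripped, touching nothing else, still (under 30 mm/s, 0.2 rad/s), groove within 15 degrees of straight up, blade middle within 60 mm sideways of the plate's centre and over 100 mm above the bench (value of joint lever between 0.85 and 1.15 rad and angle between trier's own z axis and vertical below 0.26 rad and horizontal distance between trier_blade and plate below 0.06 m and height (world z) of trier_blade above 0.1 m and contact force between trier and the fingers above 1 N and linear speed of trier below 0.03 m/s and angular speed of trier below 0.2 rad/s and contact force between trier and holder below 0.3 N and contact force between trier and plate below 0.3 N and contact force between trier and cheese_yellow below 0.3 N and contact force between trier and cheese_red below 0.3 N and contact force between trier and cheese_pale below 0.3 N and contact force between trier and wax_jar below 0.3 N and contact force between trier and tin below 0.3 N and contact force between trier and brush below 0.3 N and contact force between trier and scraper below 0.3 N); the arm keeps its last pose, push and grip.
It fails at once if a bystander is shifted by more than 30 mm (distance of any of cheese_yellow, cheese_red, cheese_pale, wax_jar, tin, brush, scraper from where it was at the start of the episode above 0.03 m).
It also fails if it takes over 45 s, if anything falls off the work surface, if the arm or the gripper's body presses on something with over 40 N, if the wrist force passes 120 N, or if a joint passes its speed limit or range.

### The arm

A 6-joint arm with a two-finger parallel gripper is mounted at the origin on the work surface. World frame = base frame: x ahead of the robot, y to its left, z up, the work surface at z = 0. Lengths are in m, angles in degrees, forces in N, time in s.
With the tool pointing down it reaches from about 0.4 to 0.825 m from the base axis. Payload 7 kg.
Tool frame: the origin (TCP) lies between the finger pads; the fingertips stand r.tcp_to_tips ahead of it and the grasp point (between the pads) lies 11 mm behind it (r.tcp_to_tips is the distance from the TCP to the fingertips, in m); z points along the fingers, y is the direction in which the jaws open and shut (so a half turn about z gives the same grasp; the last joint's range is limited). The gripper opens to 88 mm and grips with 3 to 60 N. Pads are 19 mm wide; open, the fingers measure 130 mm over their backs; the gripper's body (78 mm by 193 mm) begins 47 mm behind the grasp point.
Start: joints at [81.595, 20.546, 0.682, 0, -70.136, -16.507], TCP at [0.284, 0.612, 0.211] pointing down, gripper open.
Joint ranges: [-176.03, 176.03], [-82.01, 121.73], [-58.28, 71.71], [-173.87, 95.51], [-174.79, -0.11], [-173.66, 173.66]. Speed limits (degrees/s): [136.94, 136.94, 172.46, 180, 180, 180].

### API

Orientations are given as [roll, pitch, yaw] about the fixed x, y, z axes, in that order (R = Rz(yaw) Ry(pitch) Rx(roll)).
In Python, from plant import r, vision, nets gives the robot as it stands.
- The arm moves only by the tool move_arm, never from a script. Its arguments are lists of equal length, an entry for each row: "fingers": the opening, from 0 (shut) to 1 (fully open); "xyz": the shift along the tool's x, y, z normalised to -1 to 1, where 1 is 80 mm, a list of three; "roll": the turn about the tool's z normalised to -1 to 1, where 1 is 180 degrees. A call has 1 to 5 rows; each row is the pose to reach, as a shift and turn from the pose measured when the call began, along the tool's axes at that moment, turning the shorter way round; what a row does not reach only later rows make up. A row lasts 1/10 s, in which the tool goes at most 50 mm and 8.59 degrees, less where a joint would pass 70% of its speed; a pose out of reach is approached as far as the arm can. A call with a number of a shift or a turn outside -1 to 1 is refused whole. A call with a gripper value outside its range is refused whole. The fingers move at their own pace and stop on an object; "newtons" is the grip in N (left out, the last holds). Time passes only in rows, so rows that repeat a pose let the fingers close. It gives the time, the measured TCP pose, the force and the opening at its end, in the units of the state.
- r.get_state(): the state, without advancing time (a new reading comes with each control period).
- vision.capture(name): name is "side" or "top" or "wrist"; returns a dict with "color" (420x560x3 uint8, red, green, blue), "range_z" (420x560 float32, m along the optical axis (not along the pixel's ray), 0 where there is no reading), "fx", "fy", "cx", "cy" (pixels), "rvec" (rotation vector, rad) and "tvec" (3), from world to camera coordinates, as OpenCV has them. Camera axes: x right, y down, z forward; pixel columns grow to the right and rows downward; lengths in m; the calibration is good to about 2 mm. A picture is of the moment at which its call begins.
- r.close_job(): hands the job in, once; it reports no verdict.
Trained networks look in the newest picture that a camera, given by its name, has taken for a name from the list of things; names that differ only in an ending like _2 or _b are one class to them, and where a whole thing is asked for, a point or a joint stands for the part that bears it (a point fixed in the world has none). Each returns a list of dicts, best first, with "confidence" (0 to 1); they miss things now and then, are a little off and sometimes report something else, mostly with a low value. They report only what shows in the picture. A call takes as long as a camera call.
- nets.recognise(camera, thing): "bbox" ([left, top, width, height] in pixels, round what is visible of it).
The state is a dict: "time_s": time; "joints": joint angles; "qd": joint speeds; "joint_torque": joint torques, N m; "tcp_pos": TCP position; "eef_rot": TCP orientation; "contact_force": force on the tool from outside, world axes, zero at the start; "moment": the same for the moment, N m; "gripper_width": finger opening in m.
Only numpy, scipy, OpenCV 4.12 (cv2) and the standard library are available. Lean on these libraries where they do the work, as an engineer would, in place of code of your own. Each camera call takes 0.05 s, during which the arm holds its last target. There are 200 camera calls.

## Working session

There is one attempt and no reset: what is moved stays moved. The work goes in short steps, Python scripts to look and compute and a tool call to move; the robot and the scene stay as the last step left them, time stands still between calls to the robot, and variables do not carry over. Pictures are saved under pics/ and viewed, about 8 in all and at most 12, crops included, and the job is handed in when it is done.

Besides the shell and the picture viewer there is one more tool, called after "Emit:" as a command line: name --pt "numbers of a row" for each row, then --argument value for the rest. move_arm: Moves the arm, as the interface text tells. Scaled input: -1 to 1 covers 80 mm each way for a shift and 180 degrees each way for a turn. Its arguments: {"type":"object","properties":{"fingers":{"type":"array"},"xyz":{"type":"array"},"roll":{"type":"array"},"newtons":{"type":"number"}},"required":["fingers","xyz","roll"]}

```bash
ls; mkdir -p pics
cat > h.py <<'E'
import numpy as np, cv2
from plant import r, vision, nets
from scipy.spatial.transform import Rotation as Ro
def cap(n,save=None):
    c=vision.capture(n)
    if save: cv2.imwrite(f'pics/{save}.png',c['color'][:,:,::-1])
    return c
def cloud(c):
    z=c['range_z'].astype(float);v,u=np.indices(z.shape)
    P=np.stack([(u-c['cx'])/c['fx']*z,(v-c['cy'])/c['fy']*z,z],-1)
    R=cv2.Rodrigues(np.array(c['rvec'],float))[0];t=np.array(c['tvec'],float).ravel()
    W=(P-t)@R; W[z==0]=np.nan
    return W
E
python3 - <<'E'
from h import *
print(r.get_state(), r.tcp_to_tips)
a=cap('side','s0');b=cap('top','t0')
cv2.imwrite('pics/both.png',cv2.resize(np.hstack([a['color'],b['color']])[:,:,::-1],(800,300)))
for n,c in(('side',a),('top',b)):
    np.savez(f'{n}.npz',**c)
    for th in('holder','lever','knob','trier','trier_grip','plate','green_notch'):
        try: print(n,th,[(d['bbox'],round(d['confidence'],2)) for d in nets.recognise(n,th)[:2]])
        except Exception as e: print(n,th,e)
E
```

```text
pics
{'time_s': 0.0, 'joints': array([ 8.15952789e+01,  2.05910503e+01,  6.34787131e-01, -2.02603582e-02,
       -7.01358731e+01, -1.65073884e+01]), 'qd': array([-0.04604845,  0.04618473, -0.00558868,  0.02593294,  0.02543442,
        0.00044102]), 'joint_torque': array([ 1.57960349e-03, -5.82718241e+01,  2.93050486e+01,  6.99740052e+00,
        6.74753683e-03, -1.63914242e-04]), 'tcp_pos': array([0.2841332 , 0.61172579, 0.21003431]), 'eef_rot': array([ 1.79906249e+02, -7.92095372e-03, -2.49190026e+01]), 'contact_force': array([-0.595567  , -0.18308523,  0.17389526]), 'moment': array([-0.0220039 , -0.01056219, -0.03056331]), 'gripper_width': 0.08744556708472051} 0.008
side holder [([215.8, 225.9, 82.3, 93.2], 0.86), ([242.8, 232.5, 25.4, 21.7], 0.54)]
side lever [([239.8, 232.2, 28.2, 25.8], 0.61)]
side knob [([241.7, 229.5, 25.9, 25.0], 0.86)]
side trier [([215.8, 205.1, 39.4, 29.0], 0.64)]
side trier_grip [([215.6, 198.4, 44.1, 39.2], 0.7)]
side plate [([309.1, 186.3, 55.6, 32.4], 0.96), ([139.7, 307.9, 43.5, 42.3], 0.52)]
side green_notch [([219.3, 222.0, 78.7, 96.2], 0.92)]
top holder [([190.0, 200.4, 97.2, 74.5], 0.59), ([248.8, 175.4, 16.3, 52.5], 0.46)]
top lever [([225.5, 214.6, 27.6, 25.3], 0.81), ([144.6, 164.4, 39.9, 35.1], 0.21)]
top knob [([219.5, 214.2, 34.9, 26.0], 0.65)]
top trier [([242.9, 176.8, 19.2, 47.0], 0.97), ([334.5, 167.8, 33.1, 30.1], 0.35)]
top trier_grip [([243.6, 180.3, 20.9, 40.1], 0.88)]
top plate [([337.0, 240.5, 72.0, 69.1], 0.84)]
top green_notch [([196.6, 197.4, 85.8, 78.8], 0.59)]
```

Run:
```python
from h import *
a=dict(np.load('side.npz'));b=dict(np.load('top.npz'))
# views: full top, and zoomed crops
T=b['color'][:,:,::-1];S=a['color'][:,:,::-1]
l=cv2.resize(T,(400,300)); l2=cv2.resize(S,(400,300))
z1=cv2.resize(T[165:285,170:330],(400,300),interpolation=cv2.INTER_CUBIC);z2=cv2.resize(S[190:330,180:340],(400,300),interpolation=cv2.INTER_CUBIC)
cv2.imwrite('pics/v1.png',np.vstack([np.hstack([l,l2]),np.hstack([z1,z2])]))
for n,c in(('top',b),('side',a)):
    W=cloud(c);hsv=cv2.cvtColor(c['color'],cv2.COLOR_RGB2HSV).astype(int)
    print(n,'cam',-cv2.Rodrigues(c['rvec'])[0].T@c['tvec'].ravel())
    H,Sa,V=hsv[...,0],hsv[...,1],hsv[...,2]
    boxes={'top':dict(knob=(215,210,42,34),tr=(240,172,26,56),hold=(180,190,115,90),plate=(337,240,72,69)),'side':dict(knob=(238,226,32,30),tr=(210,195,50,45),hold=(210,215,95,110),plate=(309,186,56,33))}[n]
    def box(k):
        m=np.zeros(H.shape,bool);x,y,w,h=boxes[k];m[y:y+h,x:x+w]=1;return m
    def rep(k,m):
        P=W[m];P=P[~np.isnan(P[:,0])]
        v,u=np.where(m)
        if len(P): print(n,k,len(P),'uv',u.mean().round(1),v.mean().round(1),'med',np.median(P,0).round(4),'min',P.min(0).round(3),'max',P.max(0).round(3))
    red=((H<8)|(H>172))&(Sa>130)&(V>70)
    rep('red',red&box('knob')); rep('yellow',(H>20)&(H<35)&(Sa>120)&box('tr'))
    rep('black',(V<60)&box('tr')); rep('green',(H>40)&(H<85)&(Sa>90)&box('hold')); rep('blue',(H>95)&(H<130)&(Sa>100)&box('hold'))
    rep('plate',(Sa<40)&(V>180)&box('plate'))
```

```text
top cam [ 0.38921037 -0.03245602  1.4900203 ]
top red 112 uv 231.8 233.1 med [0.5405 0.0799 0.1632] min [0.511 0.064 0.126] max [0.564 0.101 0.203]
top yellow 56 uv 251.6 186.2 med [0.6621 0.0299 0.2054] min [ 0.604 -0.002 -0.005] max [0.731 0.074 0.214]
top black 346 uv 252.9 194.6 med [0.6411 0.0264 0.1673] min [ 0.58   0.    -0.004] max [0.739 0.072 0.217]
top green 171 uv 215.5 233.7 med [0.5341 0.135  0.1374] min [0.506 0.014 0.117] max [0.646 0.173 0.189]
top blue 722 uv 262.7 231.7 med [0.5479 0.0015 0.0939] min [ 0.499 -0.035  0.005] max [0.647 0.049 0.195]
side cam [0.30406706 0.67285157 0.84892415]
side red 91 uv 257.2 238.1 med [0.5466 0.0959 0.1943] min [0.522 0.031 0.128] max [0.585 0.105 0.202]
side yellow 1204 uv 232.4 216.7 med [ 7.085e-01 -8.790e-02  1.000e-04] min [ 0.605 -0.231 -0.006] max [0.816 0.049 0.212]
side black 389 uv 232.0 215.6 med [0.6392 0.0359 0.1738] min [ 0.603 -0.233  0.011] max [0.729 0.048 0.213]
side green 191 uv 254.7 266.4 med [0.5358 0.1381 0.1354] min [0.506 0.099 0.114] max [0.564 0.179 0.168]
side blue 484 uv 260.8 267.2 med [0.5293 0.143  0.0562] min [ 0.434 -0.03   0.006] max [0.659 0.2   0.18 ]
side plate 1457 uv 335.2 201.1 med [ 0.4281 -0.3051  0.0111] min [ 0.328 -0.41  -0.001] max [ 0.528 -0.212  0.016]
```

View pics/v1.png

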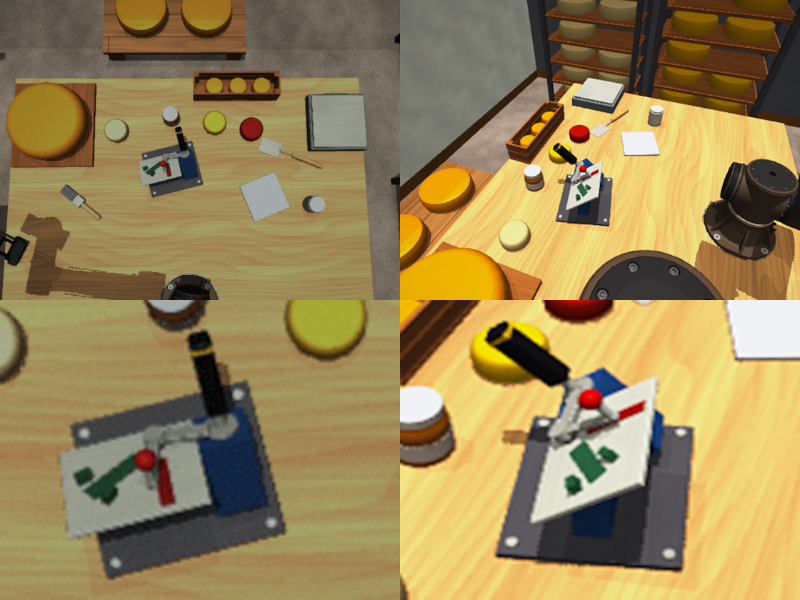

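The knob (top crop about 145,460) sits at the red stripe. The handle leans away from the robot, and the plate and brush are to the right. Next I'll fit the holder pose to the depth data.

```bash
cat >> h.py <<'E'
d=np.array([np.cos(np.radians(50)),0,np.sin(np.radians(50))]);up=np.array([-d[2],0,d[0]]);ey=np.array([0,1.,0])
M=np.array([.03,-.055,.11]);PV=M+.075*ey+.045*d
def knobp(q): return PV+.07*(up*np.cos(q)+ey*np.sin(q))
def wld(o,p): # o=(x,y,yaw)
    c,s=np.cos(o[2]),np.sin(o[2]);p=np.atleast_2d(p);return np.c_[o[0]+c*p[:,0]-s*p[:,1],o[1]+s*p[:,0]+c*p[:,1],p[:,2]]
def tool(p,R=None): # world shift -> tool axes in move units
    st=r.get_state();Rm=Ro.from_euler('xyz',st['eef_rot'],degrees=True).as_matrix()
    return (Rm.T@(np.array(p)-st['tcp_pos'])/.08).round(3)
E
python3 - <<'E'
from h import *
from scipy.optimize import least_squares
C={n:dict(np.load(n+'.npz')) for n in('top','side')}
def hs(c): 
    h=cv2.cvtColor(c['color'],cv2.COLOR_RGB2HSV).astype(int);return h[...,0],h[...,1],h[...,2]
def proj(c,P): return cv2.projectPoints(np.asarray(P,float),c['rvec'],c['tvec'],np.array([[c['fx'],0,c['cx']],[0,c['fy'],c['cy']],[0,0,1.]]),None)[0][:,0]
plates=[];kn=[];hd=[]
for n,c in C.items():
    W=cloud(c);H,S,V=hs(c)
    near=(W[...,0]>.4)&(W[...,0]<.78)&(W[...,1]>-.1)&(W[...,1]<.25)
    pl=near&(W[...,2]>.06)&(W[...,2]<.17)&(S<45)&(V>120); plates.append(W[pl])
    k=near&((H<8)|(H>172))&(S>130)&(W[...,2]>.165);v,u=np.where(k);print(n,'knob',k.sum(),u.mean(),v.mean(),W[k].mean(0));kn.append(W[k])
    h=near&(V<70)&(W[...,2]>.13)&(W[...,1]<.07);hd.append(W[h]);print(n,'handle',h.sum(),W[h].mean(0))
    f=near&(abs(W[...,2]-.012)<.006)&(S<90)&(V<140); 
    if n=='top': print('foot',cv2.minAreaRect(W[f][:,:2].astype(np.float32)),f.sum())
    p=cloud(c);m=(S<40)&(V>170)&(abs(W[...,2]-.012)<.008)&(abs(W[...,0]-.43)<.15)&(abs(W[...,1]+.31)<.15)
    print(n,'plate',cv2.minAreaRect(W[m][:,:2].astype(np.float32)),W[m].mean(0))
for P in plates:
    for _ in range(4):
        c=P.mean(0);nn=np.linalg.svd(P-c)[2][2];nn*=np.sign(nn[2]);P=P[abs((P-c)@nn)<.006]
    print('levplate',len(P),c,nn,'yaw',np.degrees(np.arctan2(nn[1],nn[0])))
HP=np.vstack(hd)
# joint fit: x,y,yaw,q using knob sphere, handle box, lever plate plane
KP=np.vstack(kn);LP=np.vstack(plates)
def res(p):
    o=p[:3];co,s=np.cos(o[2]),np.sin(o[2])
    inv=lambda P:np.c_[(P[:,0]-o[0])*co+(P[:,1]-o[1])*s,-(P[:,0]-o[0])*s+(P[:,1]-o[1])*co,P[:,2]]
    rk=np.linalg.norm(inv(KP)-knobp(p[3]),axis=1)-.012
    L=(inv(HP)-M);a=np.stack([L@d,L[:,1],L@up],1)-[.078,0,0]
    qd=abs(a)-[.05,.012,.014];rh=np.linalg.norm(np.maximum(qd,0),axis=1)+np.minimum(qd.max(1),0)
    rl=(inv(LP)-M)@d
    return np.r_[rk*3,rh,np.clip(rl,-.02,.02)*.3]
best=min((least_squares(res,[.54,.05,y,.1],loss='soft_l1',f_scale=.003) for y in(-.2,0,.2)),key=lambda s:s.cost)
o=best.x;print('pose',o,np.degrees(o[2]),'cost',best.cost,'rms',[np.sqrt(np.mean(res(o)[:len(KP)]**2))/3,np.sqrt(np.mean(res(o)[len(KP):len(KP)+len(HP)]**2))])
print('knob',wld(o,knobp(o[3])),'green',wld(o,knobp(1.)),'grip',wld(o,M+.088*d),'mouth',wld(o,M))
for n,c in C.items(): print(n,'proj knob,band-end',proj(c,np.vstack([wld(o,knobp(o[3])),wld(o,M+.128*d)])))
np.save('o.npy',o)
E
```

```text
top knob 74 230.93243243243242 230.27027027027026 [0.54283738 0.08348607 0.19085841]
top handle 267 [0.63631848 0.02682102 0.17975982]
foot ((0.5932760238647461, 0.08279550820589066), (0.28500896692276, 0.2186046689748764), 14.202452659606934) 1784
top plate ((0.4291558265686035, -0.3149122893810272), (0.15401366353034973, 0.15494388341903687), 21.744840621948242) [ 0.4300137  -0.31308246  0.01171328]
side knob 85 259.15294117647056 236.7058823529412 [0.54083045 0.09293516 0.19053666]
side handle 386 [0.63923952 0.03509788 0.17413626]
side plate ((0.4285178780555725, -0.3134365677833557), (0.1603490710258484, 0.1640848070383072), 21.349971771240234) [ 0.42804921 -0.30826262  0.01110192]
levplate 380 [0.592299   0.08889959 0.12551011] [0.28216332 0.18989642 0.94038461] yaw 33.94062364342734
levplate 402 [0.56716029 0.10011887 0.13003017] [0.2899836  0.15397548 0.94456396] yaw 27.967406793243725
pose [0.55156208 0.05908982 0.27581994 0.18573451] 15.803318422518696 cost 0.02468862848415439 rms [np.float64(0.023516670671657622), np.float64(0.0067478146645167224)]
knob [[0.54858426 0.09246723 0.18869326]] green [[0.55889457 0.14316764 0.16878297]] grip [[0.6498339  0.02974354 0.17741191]] mouth [[0.59540663 0.01433878 0.11      ]]
top proj knob,band-end [[227.65585279 228.23560045]
 [248.47578543 179.72616264]]
side proj knob,band-end [[256.27113381 236.29525375]
 [217.70551584 203.20718081]]
```

Emit:
move_arm --fingers '[0.6,0.6,0.6]' --pt "1 0.8 -0.4" --pt "1 0.8 -0.4" --pt "1 0.8 -0.4" --roll '[0,0,0]' --newtons 20

```text
time_s: 1.1
tcp_pos: [0.3318, 0.5177, 0.2458]
eef_rot: [-179.8, -0.0, -25.0]
contact_force: [-0.2, 0.8, 0.1]
gripper_width: 0.0691
```

Emit:
move_arm --fingers '[0.6,0.6,0.6]' --pt "1 0.8 -0.4" --pt "1 0.8 -0.4" --pt "1 0.8 -0.4" --roll '[0,0,0]'

```text
time_s: 1.4
tcp_pos: [0.3789, 0.4233, 0.2802]
eef_rot: [-179.6, -0.1, -25.1]
contact_force: [0.6, 0.4, 0.6]
gripper_width: 0.0529
```

Emit:
move_arm --fingers '[0.6,0.6,0.6]' --pt "1 0.8 -0.3" --pt "1 0.8 -0.3" --pt "1 0.8 -0.3" --roll '[0,0,0]'

```text
time_s: 1.7
tcp_pos: [0.4256, 0.3286, 0.3059]
eef_rot: [-179.5, -0.1, -25.2]
contact_force: [-0.7, 0.6, 0.2]
gripper_width: 0.0526
```

Emit:
move_arm --fingers '[0.6,0.6,0.6,0.6,0.6]' --pt "1 0.8 0" --pt "1 0.8 0" --pt "1 0.8 0" --pt "1 0.8 0" --pt "1 0.8 0" --roll '[0.24,0.24,0.24,0.24,0.24]'

```text
time_s: 2.2
tcp_pos: [0.4709, 0.2365, 0.3053]
eef_rot: [-179.6, 0.3, -68.5]
contact_force: [-0.1, 0.7, -0.1]
gripper_width: 0.0525
```

Emit:
move_arm --fingers '[0.6,0.6,0.6,0.6,0.6]' --pt "0 0 0" --pt "0 0 0" --pt "0 0 0" --pt "0 0 0" --pt "0 0 0" --roll '[0.24,0.24,0.24,0.24,0.24]'

```text
time_s: 2.7
tcp_pos: [0.4708, 0.2371, 0.305]
eef_rot: [-179.9, 0.5, -111.4]
contact_force: [-0.9, 0.4, -0.6]
gripper_width: 0.0529
```

Emit:
move_arm --fingers '[0.6,0.6,0.6,0.6,0.6]' --pt "0 0 0" --pt "0 0 0" --pt "0 0 0" --pt "0 0 0" --pt "0 0 0" --roll '[0.24,0.24,0.24,0.24,0.24]'

```text
time_s: 3.2
tcp_pos: [0.4707, 0.2377, 0.3046]
eef_rot: [179.7, 0.4, -154.4]
contact_force: [0.4, 1.1, -0.4]
gripper_width: 0.053
```

Emit:
move_arm --fingers '[0.6,0.6,0.6]' --pt "0.1 -1 -0.6" --pt "0.1 -1 -0.6" --pt "0.1 -1 -0.6" --roll '[0.06,0.06,0.06]'

```text
time_s: 3.5
tcp_pos: [0.4999, 0.16, 0.3554]
eef_rot: [179.6, 0.6, -165.4]
contact_force: [0.3, 0.7, -0.2]
gripper_width: 0.0526
```

Run:
```python
from h import *
c=cap('wrist','w1');np.savez('w1.npz',**c)
print(r.get_state()['tcp_pos'],r.get_state()['joints'])
for th in('knob','trier_grip','lever'): print(th,[(d['bbox'],d['confidence']) for d in nets.recognise('wrist',th)[:2]])
```

```text
[0.49894641 0.16118524 0.35349047] [  39.24659444    2.23896697   -4.24647499   -0.14126276  -82.88988409
 -114.54231231]
knob [([154.2, 181.4, 60.9, 45.9], 0.89)]
trier_grip [([136.1, 204.9, 26.2, 29.4], 0.95)]
lever [([156.0, 184.0, 57.5, 44.7], 0.9)]
```

View pics/w1.png

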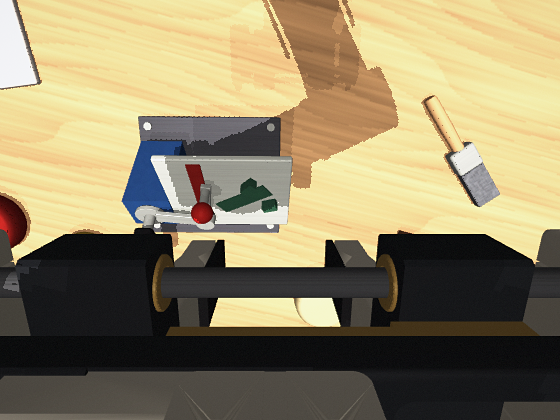

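The wrist view shows the knob at (202,213), the red stripe at (193,178), the green notch at (248,197) and the foot (139–281, 117–232) nearly square to the image. I'll refit from this cloud.

```bash
cat > fit.py <<'E'
import sys
from h import *
from scipy.optimize import least_squares
def fit(cams,o0):
    KP=[];FP=[];LP=[]
    for c in cams:
        W=cloud(c);h=cv2.cvtColor(c['color'],cv2.COLOR_RGB2HSV).astype(int);H,S,V=h[...,0],h[...,1],h[...,2]
        red=((H<8)|(H>172))&(S>130)
        k=red&(W[...,2]>.172)&(np.linalg.norm(W[...,:2]-wld(o0,knobp(o0[3]))[0,:2],axis=-1)<.04);KP.append(W[k])
        v,u=np.where(k);print('knob',k.sum(),u.mean(),v.mean(),W[k].mean(0))
        near=np.linalg.norm(W[...,:2]-o0[:2],axis=-1)<.17
        f=near&(abs(W[...,2]-.012)<.005)&(S<110)&(V<130)
        print('foot',f.sum(),cv2.minAreaRect(W[f][:,:2].astype(np.float32)))
        p=near&(W[...,2]>.07)&(W[...,2]<.165)&(S<50)&(V>130);LP.append(W[p])
    KP=np.vstack(KP);P=np.vstack(LP)
    for _ in range(6):
        c=P.mean(0);n=np.linalg.svd(P-c)[2][2];n*=np.sign(n[2]);P=P[abs((P-c)@n)<.004]
    print('plane',len(P),c,n,'yaw',np.degrees(np.arctan2(n[1],n[0])),'elev',np.degrees(np.arcsin(n[2])))
    s=least_squares(lambda x:np.linalg.norm(KP-x,axis=1)-.012,KP.mean(0)-[0,0,.008],loss='soft_l1',f_scale=.002)
    print('sphere',s.x,np.sqrt(np.mean(s.fun**2)))
    return s.x
if __name__=='__main__':
    o=np.load('o.npy');fit([dict(np.load('w1.npz'))],o);fit([dict(np.load(n)) for n in('top.npz','side.npz')],o)
    c=dict(np.load('w1.npz'));W=cloud(c)
    for uv in((147,126),(271,127),(273,228)): print(uv,np.nanmedian(W[uv[1]-1:uv[1]+2,uv[0]-1:uv[0]+2].reshape(-1,3),axis=0))
    for uv in((150,213),(150,230)): print(uv,W[uv[1],uv[0]])
E
python3 fit.py
```

```text
knob 374 201.53475935828877 212.68449197860963 [0.54691657 0.09231281 0.19666383]
foot 5530 ((0.5481909513473511, 0.06926143169403076), (0.1884865164756775, 0.21930240094661713), 14.129358291625977)
plane 3461 [0.53324773 0.12127232 0.13746906] [0.62065926 0.1590825  0.76777265] yaw 14.376119220556191 elev 50.15429362247014
sphere [0.54964123 0.09120149 0.18894016] 0.0005670115447360196
knob 54 227.61111111111111 228.61111111111111 [0.54652694 0.09173205 0.19742086]
foot 1689 ((0.5464745759963989, 0.07121013849973679), (0.18980954587459564, 0.21913516521453857), 14.181256294250488)
knob 70 255.81428571428572 236.02857142857144 [0.5474602  0.09784803 0.19531184]
foot 2496 ((0.5485127568244934, 0.07279454171657562), (0.18792369961738586, 0.22030623257160187), 14.23837947845459)
plane 1842 [0.53759592 0.1276966  0.13145815] [0.62031329 0.15836861 0.76819972] yaw 14.32191753355096 elev 50.19249918876907
sphere [0.54821362 0.09317354 0.188578  ] 0.0015301572223015375
(147, 126) [ 0.49479071 -0.04228752  0.01556929]
(271, 127) [0.44815194 0.14284316 0.01523283]
(273, 228) [0.60810098 0.18743339 0.01244255]
(150, 213) [0.59134446 0.01541295 0.11999322]
(150, 230) [0.60439125 0.02598128 0.14342224]
```

Emit:
move_arm --fingers '[0.6,0.6,0.6,0.6]' --pt "-0.39 -1 0.8" --pt "-0.39 -1 0.8" --pt "-0.39 -1 0.8" --pt "-0.39 -1 0.8" --roll '[0,0,0,0]'

```text
time_s: 4.1
tcp_pos: [0.5478, 0.0932, 0.2846]
eef_rot: [179.7, 0.0, -165.2]
contact_force: [0.1, 0.7, 0.7]
gripper_width: 0.0527
```

Run:
```python
from h import *
np.save('o.npy',[.5483,.071,np.radians(14.25),0.0])
print(r.get_state()['tcp_pos'],r.get_state()['eef_rot'],tool([.5492,.0915,.177]))
```

```text
[0.54782451 0.0931612  0.28458257] [ 1.79710886e+02  3.80376153e-02 -1.65187954e+02] [-0.01  -0.031  1.345]
```

Emit:
move_arm --fingers '[0.6,0.6,0.6]' --pt "-0.01 -0.03 0.7" --pt "-0.01 -0.03 0.7" --pt "-0.01 -0.03 0.7" --roll '[0,0,0]'

```text
time_s: 4.4
tcp_pos: [0.5483, 0.092, 0.2283]
eef_rot: [179.8, -0.1, -165.1]
contact_force: [0.9, -0.1, 0.2]
gripper_width: 0.0527
```

Emit:
move_arm --fingers '[0.6,0.6,0.6]' --pt "0 0 0.65" --pt "0 0 0.65" --pt "0 0 0.65" --roll '[0,0,0]'

```text
time_s: 4.7
tcp_pos: [0.5488, 0.0928, 0.1782]
eef_rot: [179.8, -0.1, -165.0]
contact_force: [0.9, 0.2, 1.4]
gripper_width: 0.0526
```

Emit:
move_arm --fingers '[0.2,0.2,0.2,0.2,0.2]' --pt "0 0 0" --pt "0 0 0" --pt "0 0 0" --pt "0 0 0" --pt "0 0 0" --roll '[0,0,0,0,0]' --newtons 15

```text
time_s: 5.2
tcp_pos: [0.5491, 0.0924, 0.1788]
eef_rot: [179.8, -0.0, -165.0]
contact_force: [2.6, -3.2, 0.8]
gripper_width: 0.0199
```

Run:
```python
from h import *
s=r.get_state();o=np.load('o.npy');print(s['tcp_pos'],s['eef_rot'],s['contact_force'])
k=wld(o,knobp(0))[0]
for q in(.2,.4,.6,.8,1.0): print(q,tool(s['tcp_pos']+wld(o,knobp(q))[0]-k), 'abs',tool(wld(o,knobp(q))[0]-[0,0,.011]))
```

```text
[0.54912677 0.09235147 0.1787559 ] [ 1.79843094e+02 -1.61365263e-02 -1.65017160e+02] [ 2.62261221 -3.23581988  0.812298  ]
0.2 [-0.016  0.174  0.012] abs [-0.006  0.168  0.015]
0.4 [-0.057  0.34   0.045] abs [-0.048  0.334  0.049]
0.6 [-0.123  0.492  0.1  ] abs [-0.114  0.486  0.103]
0.8 [-0.211  0.625  0.172] abs [-0.202  0.619  0.176]
1.0 [-0.318  0.732  0.26 ] abs [-0.308  0.726  0.264]
```

Emit:
move_arm --fingers '[0.2,0.2,0.2,0.2,0.2]' --pt "0 0.09 0.005" --pt "-0.016 0.174 0.012" --pt "-0.034 0.26 0.026" --pt "-0.057 0.34 0.045" --pt "-0.057 0.34 0.045" --roll '[0,0,0,0,0]'

```text
time_s: 5.7
tcp_pos: [0.5468, 0.1208, 0.1752]
eef_rot: [179.8, 0.0, -165.0]
contact_force: [2.7, -1.8, 1.1]
gripper_width: 0.0178
```

Run:
```python
from h import *
a=cap('side');b=cap('wrist')
z=cv2.resize(a['color'][190:330,180:340,::-1],(480,420),interpolation=cv2.INTER_CUBIC)
z2=cv2.resize(b['color'][150:390,130:430,::-1],(320,256))
z2=cv2.copyMakeBorder(z2,0,164,0,0,cv2.BORDER_CONSTANT)
cv2.imwrite('pics/v3.png',np.hstack([z,z2]))
```

```text
(no output)
```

View pics/v3.png

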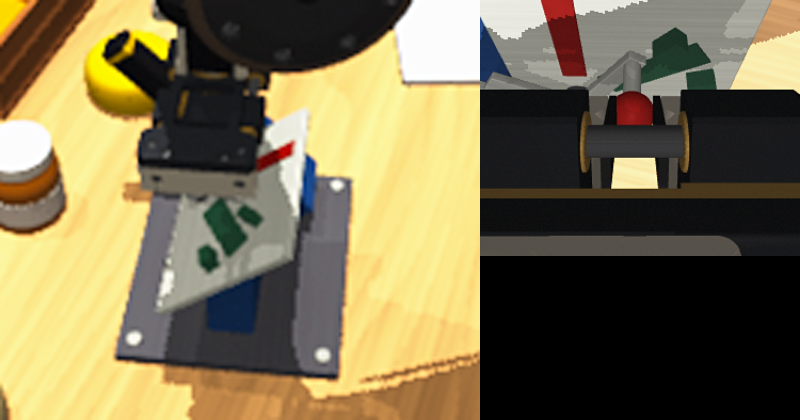

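The lever moves with the fingers, but the ball (wrist crop 633,110) sits off-centre between the pads. I'll measure it relative to the tool.

Run:
```python
from h import *
from scipy.optimize import least_squares
c=cap('wrist');W=cloud(c);h=cv2.cvtColor(c['color'],cv2.COLOR_RGB2HSV).astype(int);H,S,V=h[...,0],h[...,1],h[...,2]
s=r.get_state();g=s['tcp_pos']
k=((H<8)|(H>172))&(S>130)&(np.linalg.norm(W-g-[0,0,.011],axis=-1)<.04)
K=W[k];print(len(K),K.min(0),K.max(0))
f=least_squares(lambda x:np.linalg.norm(K-x,axis=1)-.012,K.mean(0),loss='soft_l1',f_scale=.002)
print(f.x,np.sqrt(np.mean(f.fun**2)),'tcp',g,'in tool mm',tool(f.x)*80)
o=np.load('o.npy')
for q in(.3,.4,.5,.6): print(q,wld(o,knobp(q)))
```

```text
962 [0.53865576 0.11038586 0.17730104] [0.55385212 0.13113571 0.19476713]
[0.55083812 0.12013414 0.18192577] 0.0005019146242168618 tcp [0.54655678 0.12036661 0.175217  ] in tool mm [-4.08 -1.28 -6.72]
0.3 [[0.54574539 0.11232925 0.18745749]]
0.4 [[0.54590887 0.1191523  0.18591526]]
0.5 [[0.54661769 0.12583284 0.18395894]]
0.6 [[0.54786478 0.13230411 0.18160809]]
```

Emit:
move_arm --fingers '[0.2,0.2,0.2,0.2,0.2]' --pt "-0.03 0.08 0.026" --pt "-0.066 0.155 0.055" --pt "-0.108 0.225 0.09" --pt "-0.154 0.287 0.127" --pt "-0.205 0.345 0.17" --roll '[0,0,0,0,0]'

```text
time_s: 6.35
tcp_pos: [0.5555, 0.1519, 0.1615]
eef_rot: [179.8, 0.0, -165.0]
contact_force: [1.4, -3.9, 3.3]
gripper_width: 0.0176
```

Emit:
move_arm --fingers '[0.2,0.2,0.2]' --pt "-0.06 0.05 0.045" --pt "-0.06 0.05 0.045" --pt "-0.06 0.05 0.045" --roll '[0,0,0]'

```text
time_s: 6.65
tcp_pos: [0.5588, 0.1576, 0.1573]
eef_rot: [179.8, -0.0, -165.0]
contact_force: [-0.1, -0.4, 0.4]
gripper_width: 0.0175
```

```bash
cat > kb.py <<'E'
from h import *
from scipy.optimize import least_squares
c=cap('wrist');W=cloud(c);h=cv2.cvtColor(c['color'],cv2.COLOR_RGB2HSV).astype(int);H,S,V=h[...,0],h[...,1],h[...,2]
s=r.get_state();g=s['tcp_pos'];o=np.load('o.npy')
k=((H<8)|(H>172))&(S>130)&(np.linalg.norm(W[...,:2]-wld(o,knobp(.9))[0,:2],axis=-1)<.05)&(W[...,2]>.15)
K=W[k]
f=least_squares(lambda x:np.linalg.norm(K-x,axis=1)-.012,K.mean(0),loss='soft_l1',f_scale=.002)
print(len(K),f.x,np.sqrt(np.mean(f.fun**2)),'tcp',g,'in tool mm',tool(f.x)*80)
co,si=np.cos(o[2]),np.sin(o[2]);p=f.x-[o[0],o[1],0];p=np.array([co*p[0]+si*p[1],-si*p[0]+co*p[1],p[2]])-PV
print('q',np.arctan2(p[1],p@up),'radius',np.hypot(p[1],p@up),'out',p@d,'green',wld(o,knobp(1.)))
E
python3 kb.py
```

```text
519 [0.56893399 0.15191873 0.16082749] 0.0004904447794982576 tcp [0.55861217 0.15741825 0.15739233] in tool mm [-8.56 -8.   -3.44]
q 1.1314414208037267 radius 0.05894836112757727 out 0.0003109698532718961 green [[0.55790891 0.15484816 0.16878297]]
```

Emit:
move_arm --fingers '[0.5,0.5,0.5]' --pt "0 0 0" --pt "0 0 0" --pt "0 0 0" --roll '[0,0,0]'

```text
time_s: 7.0
tcp_pos: [0.5583, 0.1574, 0.1573]
eef_rot: [179.8, -0.1, -165.0]
contact_force: [-0.8, 0.2, -0.7]
gripper_width: 0.0363
```

Emit:
move_arm --fingers '[0.5,0.5,0.5]' --pt "0 0 -1" --pt "0 0 -1" --pt "0 0 -1" --roll '[0,0,0]'

```text
time_s: 7.3
tcp_pos: [0.5608, 0.1579, 0.2425]
eef_rot: [179.7, 0.4, -165.0]
contact_force: [-0.7, 0.5, -1.0]
gripper_width: 0.0439
```

Emit:
move_arm --fingers '[0.5,0.5,0.5]' --pt "0 0 -1" --pt "0 0 -1" --pt "0 0 -1" --roll '[0,0,0]'

```text
time_s: 7.6
tcp_pos: [0.5624, 0.1578, 0.3283]
eef_rot: [179.6, 0.9, -165.0]
contact_force: [0.2, -0.6, -0.7]
gripper_width: 0.0435
```

```bash
python3 kb.py
python3 - <<'E'
from h import *
b=cap('wrist');t=cap('top')
z=cv2.resize(t['color'][165:285,170:330,::-1],(400,300),interpolation=cv2.INTER_CUBIC)
cv2.imwrite('pics/v4.png',np.hstack([cv2.resize(b['color'][100:310,100:380,::-1],(400,300)),z]))
E
```

```text
377 [0.56896    0.15188873 0.16073353] 0.0005334405280399057 tcp [0.56121527 0.15771365 0.32521057] in tool mm [ -4.08  -8.8  164.48]
q 1.1323232715681129 radius 0.05888477483575731 out 0.0002504481994645644 green [[0.55790891 0.15484816 0.16878297]]
```

View pics/v4.png

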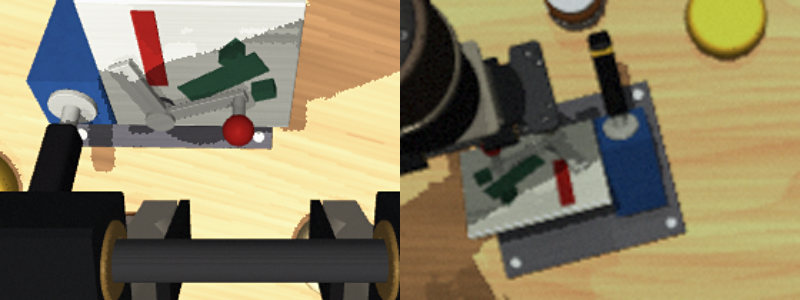

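Reconciling both knob fits with the 70 mm circle shows the holder origin is about 12 mm off, so the lever is now near 1.2, past the notch (ball at crop 238,130, beyond the stripe). I'll correct the model and move it back.

```bash
python3 - <<'E'
from h import *
from scipy.optimize import least_squares
k0=np.array([.5493,.0914,.1889]);k1=np.array([.5690,.1519,.1607])
yaw=np.radians(14.25)
f=least_squares(lambda p:np.r_[wld((p[0],p[1],yaw),knobp(p[2]))[0]-k0,wld((p[0],p[1],yaw),knobp(p[3]))[0]-k1],[.55,.06,.1,1.1])
print(f.x,f.fun*1000)
o=np.r_[f.x[:2],yaw,f.x[2]];np.save('o.npy',o)
print('above knob',tool(k1-[0,0,.013]),'green',wld(o,knobp(1.)),'shift q',f.x[3],'->1:',tool(r.get_state()['tcp_pos']+wld(o,knobp(1.))[0]-wld(o,knobp(f.x[3]))[0]))
c=cap('wrist');K=np.array([[c['fx'],0,c['cx']],[0,c['fy'],c['cy']],[0,0,1.]])
for n,p in dict(mouth=M,knob=knobp(f.x[3]),stripe_green_floor=knobp(1.)-.045*d,pin_plate=PV-.045*d).items():
    u=cv2.projectPoints(wld(o,p),c['rvec'],c['tvec'],K,None)[0][0,0];print(n,u,'crop',(u-[100,100])*400/280)
E
python3 kb.py
```

```text
[0.55134723 0.0593541  0.16563701 1.20525917] [ 0.13366606  0.01107506 -0.04869215 -0.13366604 -0.01107506 -0.14444431]
above knob [-0.08  -0.107  2.177] green [[0.56095614 0.14320226 0.16878297]] shift q 1.2052591711533236 ->1: [ 0.123 -0.079 -0.104]
mouth [150.7097796  174.76108015] crop [ 72.44254228 106.80154307]
knob [266.62165581 193.62421421] crop [238.03093688 133.74887745]
stripe_green_floor [261.43787273 154.13415539] crop [230.62553247  77.33450771]
pin_plate [213.16570145 175.49129041] crop [161.66528779 107.84470058]
388 [0.56896114 0.15184729 0.16082326] 0.0005315793977130958 tcp [0.55966055 0.15707284 0.32103706] in tool mm [ -6.88  -8.32 160.24]
q 1.203472009001045 radius 0.06997978401857545 out 0.0002575469444409599 green [[0.56095614 0.14320226 0.16878297]]
```

Emit:
move_arm --fingers '[0.5,0.5,0.5]' --pt "-0.07 -0.1 1" --pt "-0.07 -0.1 1" --pt "-0.07 -0.1 1" --roll '[0,0,0]'

```text
time_s: 8.15
tcp_pos: [0.5644, 0.1498, 0.2351]
eef_rot: [179.8, -0.3, -165.0]
contact_force: [-0.2, 1.1, -0.5]
gripper_width: 0.0438
```

Emit:
move_arm --fingers '[0.5,0.5,0.5]' --pt "0 0 0.6" --pt "0 0 0.6" --pt "0 0 0.6" --roll '[0,0,0]'

```text
time_s: 8.45
tcp_pos: [0.5642, 0.1496, 0.1878]
eef_rot: [179.9, -0.4, -165.0]
contact_force: [0.3, 0.6, 0.4]
gripper_width: 0.0441
```

Run:
```python
from h import *
print(r.get_state()['tcp_pos'],tool([.569,.1519,.1477]))
```

```text
[0.56420662 0.1496467  0.18778048] [-0.069  0.011  0.501]
```

Emit:
move_arm --fingers '[0.5,0.5,0.5]' --pt "-0.07 0.01 0.2" --pt "-0.07 0.01 0.5" --pt "-0.07 0.01 0.5" --roll '[0,0,0]'

```text
time_s: 8.75
tcp_pos: [0.5685, 0.1518, 0.1466]
eef_rot: [179.9, -0.5, -165.0]
contact_force: [-0.5, 0.1, -0.6]
gripper_width: 0.0443
```

Emit:
move_arm --fingers '[0.22,0.22,0.22,0.22,0.22]' --pt "0 0 0" --pt "0 0 0" --pt "0 0 0" --pt "0 0 0" --pt "0 0 0" --roll '[0,0,0,0,0]'

```text
time_s: 9.25
tcp_pos: [0.5692, 0.152, 0.1477]
eef_rot: [179.9, -0.4, -165.0]
contact_force: [-0.5, -0.2, 5.5]
gripper_width: 0.0208
```

Run:
```python
from h import *
o=np.load('o.npy');t=r.get_state()['tcp_pos'];print(t)
for q in(1.1,1.0): print(tool(t+wld(o,knobp(q))[0]-wld(o,knobp(1.204))[0]),tool(wld(o,knobp(q))[0]-[0,0,.013]))
```

```text
[0.56920456 0.15204998 0.14772874]
[ 0.065 -0.036 -0.053] [ 0.07  -0.037 -0.051]
[ 0.124 -0.079 -0.101] [ 0.129 -0.08  -0.1  ]
```

Emit:
move_arm --fingers '[0.22,0.22,0.22,0.22,0.22]' --pt "0.033 -0.018 -0.027" --pt "0.066 -0.037 -0.052" --pt "0.096 -0.058 -0.077" --pt "0.127 -0.08 -0.1" --pt "0.127 -0.08 -0.1" --roll '[0,0,0,0,0]'

```text
time_s: 9.75
tcp_pos: [0.5608, 0.1438, 0.1563]
eef_rot: [179.8, -0.4, -165.0]
contact_force: [-1.8, 5.0, 0.8]
gripper_width: 0.0201
```

Emit:
move_arm --fingers '[0.5,0.5,0.5,0.5]' --pt "0 0 0" --pt "0 0 0" --pt "0 0 0" --pt "0 0 0" --roll '[0,0,0,0]'

```text
time_s: 10.15
tcp_pos: [0.5606, 0.1434, 0.1563]
eef_rot: [179.8, -0.4, -165.0]
contact_force: [-0.8, 0.4, 0.0]
gripper_width: 0.042
```

Emit:
move_arm --fingers '[0.5,0.5,0.5]' --pt "0 0 -1" --pt "0 0 -1" --pt "0 0 -1" --roll '[0,0,0]'

```text
time_s: 10.45
tcp_pos: [0.5636, 0.1438, 0.2413]
eef_rot: [179.8, 0.0, -165.0]
contact_force: [0.1, 0.6, -0.5]
gripper_width: 0.0441
```

```bash
python3 kb.py
```

```text
694 [0.56174868 0.14431664 0.16805861] 0.0004885404781296266 tcp [0.5622763  0.14362616 0.23872091] in tool mm [ 0.08  0.56 70.64]
q 1.0220048197115192 radius 0.07007862504632091 out 0.00011518456518987227 green [[0.56095614 0.14320226 0.16878297]]
```

Lever is at 1.02. Next, the trier.

Run:
```python
from h import *
o=np.load('o.npy');g=wld(o,M+.088*d)[0];print(g,tool([g[0],g[1],.29]),'roll',(-165.75+165)/-180)
```

```text
[0.64878744 0.02735473 0.17741191] [-0.667 -1.681 -0.649] roll 0.004166666666666667
```

Emit:
move_arm --fingers '[0.6,0.6,0.6]' --pt "0 -0.3 -0.7" --pt "-0.3 -0.85 -0.7" --pt "-0.3 -0.85 -0.7" --roll '[0,0.005,0.005]'

```text
time_s: 10.8
tcp_pos: [0.6055, 0.0814, 0.2955]
eef_rot: [179.8, -0.1, -166.0]
contact_force: [1.0, 0.4, -1.1]
gripper_width: 0.052
```

Emit:
move_arm --fingers '[0.6,0.6,0.6,0.6]' --pt "-0.37 -0.83 0" --pt "-0.37 -0.83 0" --pt "-0.37 -0.83 0" --pt "-0.37 -0.83 0" --roll '[0,0,0,0]'

```text
time_s: 11.2
tcp_pos: [0.6498, 0.0234, 0.2934]
eef_rot: [179.8, -0.2, -166.1]
contact_force: [-0.6, -0.2, -0.2]
gripper_width: 0.0527
```

```bash
cat > hd.py <<'E'
from h import *
o=np.load('o.npy');g=wld(o,M+.088*d)[0]
c=cap('wrist','w5');s=r.get_state();W=cloud(c);V=c['color'].max(-1)
L=W-np.array([o[0],o[1],0]);co,si=np.cos(o[2]),np.sin(o[2])
L=np.stack([co*L[...,0]+si*L[...,1],-si*L[...,0]+co*L[...,1],L[...,2]],-1)-M
a=np.stack([L@d,L[...,1],L@up],-1)
m=(a[...,0]>.035)&(a[...,0]<.125)&(abs(a[...,1])<.035)&(abs(a[...,2])<.03);P=a[m]
print(m.sum())
for lo in np.arange(.03,.13,.02):
    q=P[(P[:,0]>=lo)&(P[:,0]<lo+.02)]
    if len(q): print(round(lo,2),len(q),'y',np.percentile(q[:,1],[3,97]).round(4),'u',np.percentile(q[:,2],[5,95]).round(4))
print(s['tcp_pos'],s['eef_rot'],'to grip',tool(g-[0,0,.011]))
E
python3 hd.py
```

```text
2095
0.03 289 y [-0.0117  0.0117] u [0.0086 0.0135]
0.05 402 y [-0.0116  0.0111] u [0.0085 0.013 ]
0.07 456 y [-0.0114  0.0113] u [0.0079 0.0124]
0.09 494 y [-0.0112  0.0112] u [0.0077 0.0118]
0.11 454 y [-0.0114  0.0114] u [0.0067 0.0115]
[0.64965363 0.02405472 0.29400478] [ 179.81698405   -0.19386685 -166.08017114] to grip [-0.005  0.038  1.595]
```

View pics/w5.png

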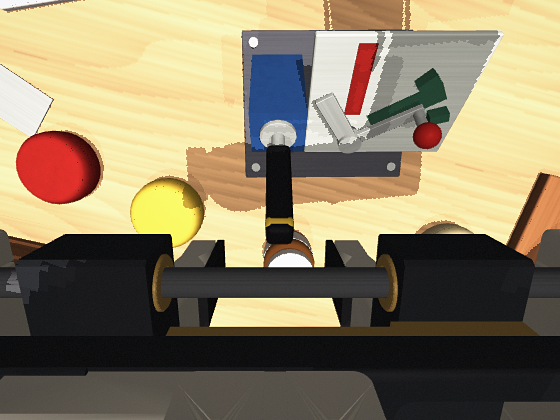

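The handle (crop 280,200) is centred on the model and the lever is in the notch. The jar lies just beyond, but lower than the fingers will go. Descending.

Emit:
move_arm --fingers '[0.6,0.6,0.6]' --pt "0 0.04 0.8" --pt "0 0.04 0.8" --pt "0 0.04 0.8" --roll '[-0.002,-0.002,-0.002]'

```text
time_s: 11.55
tcp_pos: [0.6463, 0.0281, 0.2269]
eef_rot: [179.8, -0.5, -165.7]
contact_force: [-0.4, 0.5, 0.0]
gripper_width: 0.0525
```

Emit:
move_arm --fingers '[0.6,0.6,0.6]' --pt "0 0 0.5" --pt "0 0 0.76" --pt "0 0 0.76" --roll '[0,0,0]'

```text
time_s: 11.85
tcp_pos: [0.6442, 0.0286, 0.1644]
eef_rot: [179.8, -0.7, -165.6]
contact_force: [0.2, 0.3, 0.3]
gripper_width: 0.0527
```

Run:
```python
from h import *
o=np.load('o.npy');g=wld(o,M+.088*d)[0];s=r.get_state();print(s['tcp_pos'],s['contact_force'],'to grip',tool(g-[0,0,.011]))
```

```text
[0.64415241 0.02858089 0.16437678] [0.17191089 0.29287021 0.26736436] to grip [-0.052 -0.029 -0.026]
```

Emit:
move_arm --fingers '[0.6,0.2,0.2,0.2,0.2]' --pt "-0.05 -0.03 -0.03" --pt "-0.05 -0.03 -0.03" --pt "-0.05 -0.03 -0.03" --pt "-0.05 -0.03 -0.03" --pt "-0.05 -0.03 -0.03" --roll '[0,0,0,0,0]' --newtons 50

```text
time_s: 12.35
tcp_pos: [0.6488, 0.0272, 0.1674]
eef_rot: [179.8, -0.7, -165.6]
contact_force: [-0.6, 0.1, -0.8]
gripper_width: 0.0261
```

Emit:
move_arm --fingers '[0.1,0.1,0.1]' --pt "0 0 0" --pt "0 0 0" --pt "0 0 0" --roll '[0,0,0]'

```text
time_s: 12.65
tcp_pos: [0.6488, 0.0273, 0.1673]
eef_rot: [179.8, -0.7, -165.6]
contact_force: [-0.6, 0.0, -0.2]
gripper_width: 0.0231
```

Run:
```python
from h import *
o=np.load('o.npy');s=r.get_state();print(s['tcp_pos'],s['contact_force'])
v=wld(o,M+.055*d)[0]-wld(o,M)[0];print('55mm draw',tool(s['tcp_pos']+v))
```

```text
[0.64876375 0.02725685 0.16730546] [-0.57782927  0.00481592 -0.17819181]
55mm draw [-0.436  0.001 -0.532]
```

Gripped (23 mm). Drawing along the bore.

Emit:
move_arm --fingers '[0.1,0.1,0.1,0.1,0.1]' --pt "-0.09 0 -0.11" --pt "-0.18 0 -0.22" --pt "-0.27 0 -0.33" --pt "-0.36 0 -0.44" --pt "-0.44 0 -0.535" --roll '[0,0,0,0,0]'

```text
time_s: 13.15
tcp_pos: [0.6844, 0.0362, 0.2107]
eef_rot: [179.8, -0.6, -165.6]
contact_force: [0.1, -0.1, -2.3]
gripper_width: 0.0231
```

```bash
cat > dr.py <<'E'
from h import *
o=np.load('o.npy');s=r.get_state();t0=np.array([.64876,.02726,.1673]);D=wld((0,0,o[2]),d)[0]
e=s['tcp_pos']-t0;print('drawn',e@D,'off',np.linalg.norm(e-(e@D)*D),s['contact_force'],s['moment'],s['gripper_width'])
for a in(.06,.09,.12,.13):print(a,tool(t0+a*D))
E
python3 dr.py
```

```text
drawn 0.05684743063145303 off 0.0002784435702945129 [ 0.11518273 -0.06129088 -2.28797136] [ 0.05801487 -0.228604   -0.01266963] 0.02307971640010886
0.06 [-0.023  0.002 -0.032]
0.09 [-0.26   0.002 -0.322]
0.12 [-0.498  0.003 -0.612]
0.13 [-0.577  0.003 -0.709]
```

Emit:
move_arm --fingers '[0.1,0.1,0.1,0.1,0.1]' --pt "-0.12 0 -0.15" --pt "-0.24 0 -0.3" --pt "-0.36 0 -0.445" --pt "-0.48 0 -0.59" --pt "-0.6 0 -0.735" --roll '[0,0,0,0,0]'

```text
time_s: 13.65
tcp_pos: [0.7322, 0.0482, 0.2697]
eef_rot: [179.8, -0.6, -165.6]
contact_force: [1.0, -0.8, -1.0]
gripper_width: 0.0236
```

Emit:
move_arm --fingers '[0.1,0.1,0.1]' --pt "0 0 -0.8" --pt "0 0 -0.8" --pt "0 0 -0.8" --roll '[0,0,0]'

```text
time_s: 13.95
tcp_pos: [0.7346, 0.0482, 0.3378]
eef_rot: [179.8, -0.3, -165.6]
contact_force: [-0.4, -0.4, -1.3]
gripper_width: 0.0238
```

```bash
python3 dr.py
cat > tr.py <<'E'
import sys
from h import *
# trier axis from side/top clouds: steel/black points near the gripper
s=r.get_state();g=s['tcp_pos']+[0,0,.011]
ims=[]
for n in('side','top'):
    c=cap(n);K=np.array([[c['fx'],0,c['cx']],[0,c['fy'],c['cy']],[0,0,1.]])
    u=cv2.projectPoints(g[None],c['rvec'],c['tvec'],K,None)[0][0,0];print(n,u)
    x,y=int(np.clip(u[0]-80,0,400)),int(np.clip(u[1]-75,0,270));ims.append(cv2.resize(c['color'][y:y+150,x:x+160,::-1],(400,375),interpolation=cv2.INTER_CUBIC));print((x,y))
cv2.imwrite(f'pics/{sys.argv[1]}.png',np.hstack(ims))
E
python3 tr.py v6
```

```text
drawn 0.18739443743384487 off 0.041969875393613354 [-0.42568714 -0.38650736 -1.3447462 ] [ 0.06947053 -0.28123318  0.04077021] 0.02376452745894597
0.06 [0.613 0.006 1.56 ]
0.09 [0.374 0.007 1.272]
0.12 [0.134 0.007 0.983]
0.13 [0.055 0.007 0.887]
side [186.38437444 154.01088343]
(106, 79)
top [240.4713552  141.96870165]
(160, 66)
```

View pics/v6.png

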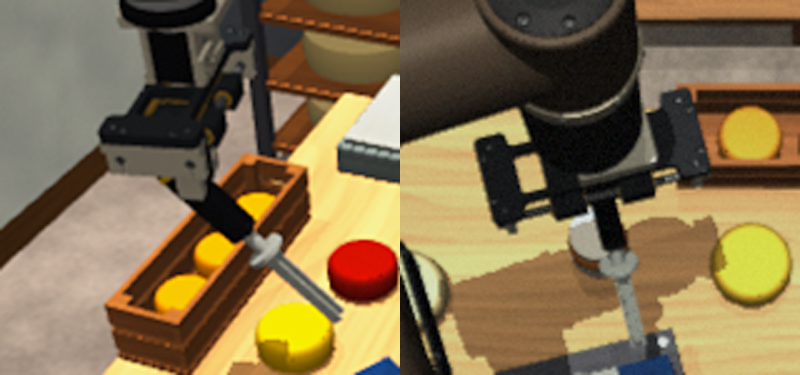

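The trier is drawn clear, still at about 50° (blade tip near side crop 340,315). The tool can't tilt, so I'll press the blade tip lightly on the fixed plate so the trier pivots in the grip, with the handle pointing to +y where it's clear.

Emit:
move_arm --fingers '[0.1,0.1,0.1,0.1,0.1]' --pt "0.2 -0.2 -0.3" --pt "0.4 -0.4 -0.6" --pt "0.6 -0.6 -0.6" --pt "0.8 -0.8 -0.6" --pt "0.9 -0.9 -0.6" --roll '[-0.046,-0.092,-0.138,-0.184,-0.23]'

```text
time_s: 14.55
tcp_pos: [0.6804, -0.0406, 0.3809]
eef_rot: [179.3, -0.4, -123.9]
contact_force: [-0.3, 0.8, -2.0]
gripper_width: 0.0233
```

Emit:
move_arm --fingers '[0.1,0.1,0.1,0.1,0.1]' --pt "0.2 0 0" --pt "0.4 0 0" --pt "0.6 0 0" --pt "0.8 0 0" --pt "1 0 0" --roll '[-0.04,-0.08,-0.12,-0.16,-0.19]'

```text
time_s: 15.05
tcp_pos: [0.6348, -0.1073, 0.3796]
eef_rot: [179.0, 0.1, -89.4]
contact_force: [-1.1, -0.2, -1.5]
gripper_width: 0.0233
```

Run:
```python
from h import *
s=r.get_state();print(s['tcp_pos'],s['eef_rot'],s['gripper_width'],tool([.429,-.12,.25]))
```

```text
[ 0.63478332 -0.10734237  0.37963877] [ 1.79014402e+02  1.04556895e-01 -8.94447380e+01] 0.02330502243100723 [0.136 2.545 1.664]
```

Emit:
move_arm --fingers '[0.1,0.1,0.1,0.1]' --pt "0.05 0.33 0.1" --pt "0.1 0.66 0.3" --pt "0.14 1 0.5" --pt "0.14 1 0.5" --roll '[0,0,0,0]'

```text
time_s: 15.45
tcp_pos: [0.5497, -0.1195, 0.3383]
eef_rot: [178.7, 0.2, -89.5]
contact_force: [0.4, -0.3, -1.3]
gripper_width: 0.0236
```

Emit:
move_arm --fingers '[0.1,0.1,0.1,0.1]' --pt "0 0.33 0.15" --pt "0 0.66 0.3" --pt "0 1 0.5" --pt "0 1 0.5" --roll '[0,0,0,0]'

```text
time_s: 15.85
tcp_pos: [0.4649, -0.1199, 0.2979]
eef_rot: [178.5, 0.2, -89.5]
contact_force: [0.7, -0.4, -0.8]
gripper_width: 0.0233
```

Emit:
move_arm --fingers '[0.1,0.1,0.1,0.1]' --pt "0 0.3 0.3" --pt "0 0.55 0.6" --pt "0 0.55 0.6" --pt "0 0.55 0.6" --roll '[0,0,0,0]'

```text
time_s: 16.25
tcp_pos: [0.4199, -0.1202, 0.2511]
eef_rot: [178.4, 0.2, -89.5]
contact_force: [0.8, 0.2, -1.5]
gripper_width: 0.0235
```

```bash
cat > ax.py <<'E'
from h import *
# trier pose: blade/collar steel points below the gripper seen by the side and top cameras
s=r.get_state();G=s['tcp_pos']+[0,0,.011];yaw=np.radians(s['eef_rot'][2]+180);h=np.array([np.cos(yaw),np.sin(yaw),0]);n=np.array([-h[1],h[0],0])
print(s['tcp_pos'],s['eef_rot'],s['contact_force'],s['gripper_width'],s['joints'].round(1))
for cam in('side','top','wrist'):
    W=cloud(cap(cam));E=W-G;a=E@h;b=E@n;z=E[...,2]
    m=(a<-.1)&(a>-.2)&(abs(b)<.012)&(W[...,2]>.02)&(z<.06)
    if m.sum()<15: print(cam,m.sum());continue
    A=np.c_[a[m],np.ones(m.sum())];k,*_=np.linalg.lstsq(A,z[m],rcond=None)
    for _ in range(5):
        rr=A@k-z[m];w=abs(rr)<.01;k,*_=np.linalg.lstsq(A[w],z[m][w],rcond=None)
    print(cam,m.sum(),w.sum(),'slope deg',np.degrees(np.arctan(k[0])),'z at grip',k[1],'lat',b[m][w].mean(),'a range',a[m][w].min(),a[m][w].max())
E
python3 ax.py; python3 tr.py v7
```

```text
[ 0.41992905 -0.12015001  0.25113808] [178.42984157   0.1944625  -89.49069558] [ 0.83144356  0.2441771  -1.51862744] 0.023540946573563454 [  9.6  -3.1 -22.4  -0.5 -72.2  -9. ]
side 8
top 0
wrist 423 415 slope deg 41.96697699916944 z at grip -0.03190711109683567 lat 0.0023183458272300972 a range -0.12378644809515116 -0.10035683473248605
side [333.10659782 172.14676895]
(253, 97)
top [310.88817032 275.55871384]
(230, 200)
```

View pics/v7.png

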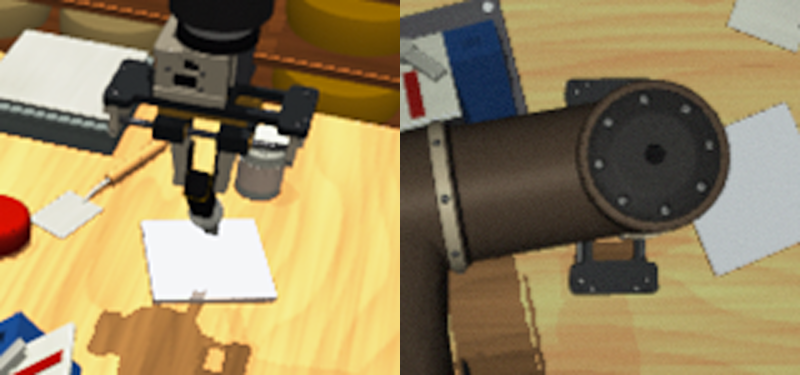

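The trier is held handle-to-camera (side crop 200,190) with the tip toward the plate, and the surroundings are clear. Lowering now, with a lighter grip for the pivot.

Emit:
move_arm --fingers '[0.1,0.1,0.1,0.1]' --pt "0 -0.1 0.4" --pt "0 -0.1 0.8" --pt "0 -0.1 1" --pt "0 -0.1 1" --roll '[0,0,0,0]' --newtons 25

```text
time_s: 16.9
tcp_pos: [0.4253, -0.1197, 0.1694]
eef_rot: [178.2, 0.2, -89.5]
contact_force: [0.0, -0.3, -1.4]
gripper_width: 0.0237
```

Emit:
move_arm --fingers '[0.1,0.1,0.1,0.1,0.1]' --pt "0 0 0.12" --pt "0 0 0.24" --pt "0 0 0.36" --pt "0 0 0.48" --pt "0 0 0.6" --roll '[0,0,0,0,0]'

```text
time_s: 17.4
tcp_pos: [0.4255, -0.1191, 0.1221]
eef_rot: [178.4, 0.2, -89.5]
contact_force: [-0.0, 3.1, 3.2]
gripper_width: 0.0232
```

```bash
python3 ax.py
```

```text
[ 0.4255237  -0.11906006  0.12206053] [178.44387695   0.2319726  -89.49202635] [-0.04593843  3.09904267  3.1859466 ] 0.02323958774590882 [  9.6   4.1 -33.3  -0.6 -54.1  -8.8]
side 0
top 44 39 slope deg 37.38682250700414 z at grip -0.002766918904539076 lat 0.004835582549833273 a range -0.1484666718587238 -0.11141878554460126
wrist 1327 1327 slope deg 33.83282711037394 z at grip -0.012339847002871399 lat 0.003560710622005735 a range -0.15277227226969695 -0.10020637760382306
```

Contact is made and the trier is pivoting (about 37° now, 4 N). Continuing down.

Emit:
move_arm --fingers '[0.1,0.1,0.1,0.1,0.1]' --pt "0 0 0.13" --pt "0 0 0.26" --pt "0 0 0.39" --pt "0 0 0.52" --pt "0 0 0.65" --roll '[0,0,0,0,0]'

```text
time_s: 18.05
tcp_pos: [0.4221, -0.1196, 0.0683]
eef_rot: [178.2, 0.2, -89.5]
contact_force: [0.3, 1.7, 1.1]
gripper_width: 0.0238
```

```bash
python3 ax.py
```

```text
[ 0.42205947 -0.11962556  0.06830031] [ 1.78195124e+02  1.68676685e-01 -8.95030533e+01] [0.26862138 1.74034637 1.1078434 ] 0.02376483183817372 [  9.6   8.1 -37.4  -0.6 -46.2  -8.7]
side 0
top 128 125 slope deg 15.718544690049725 z at grip -0.006749682818784973 lat 0.002796045594327449 a range -0.1801836307695292 -0.10186561340703522
wrist 1868 1868 slope deg 20.330740192020354 z at grip 0.004064460177770389 lat 0.0016050149924573159 a range -0.13734986677803068 -0.10001359886024898
```

Emit:
move_arm --fingers '[0.1,0.1,0.1,0.1,0.1]' --pt "0 0 0.12" --pt "0 0 0.24" --pt "0 0 0.36" --pt "0 0 0.46" --pt "0 0 0.54" --roll '[0,0,0,0,0]'

```text
time_s: 18.7
tcp_pos: [0.4198, -0.1198, 0.0244]
eef_rot: [178.1, 0.1, -89.5]
contact_force: [0.7, 1.7, 0.7]
gripper_width: 0.0236
```

```bash
python3 ax.py
```

```text
[ 0.41982805 -0.1197859   0.02435315] [ 1.78053752e+02  1.36844272e-01 -8.95016016e+01] [0.67034246 1.70350462 0.72531653] 0.023586498520522404 [  9.7  12.1 -40.4  -0.7 -39.4  -8.6]
side 0
top 104 103 slope deg 1.579181097480301 z at grip -0.005659767581515381 lat 0.002872069704969134 a range -0.19037898573399314 -0.10108859247821747
wrist 1937 1937 slope deg 8.755253167757166 z at grip 0.008184641608206669 lat 0.00013959601141740272 a range -0.1259601461722369 -0.10001863329572852
```

Emit:
move_arm --fingers '[0.1,0.1,0.1,0.1,0.1]' --pt "0 0 0" --pt "0 0 0" --pt "0 0 -0.2" --pt "0 0 -0.4" --pt "0 0 -0.7" --roll '[0,0,0,0,0]' --newtons 55

```text
time_s: 19.35
tcp_pos: [0.4207, -0.12, 0.0808]
eef_rot: [177.9, 0.1, -89.5]
contact_force: [-0.3, -1.0, -2.1]
gripper_width: 0.0235
```

Emit:
move_arm --fingers '[0.1,0.1,0.1,0.1,0.1]' --pt "0.14 -0.02 -0.2" --pt "0.28 -0.05 -0.4" --pt "0.42 -0.08 -0.6" --pt "0.56 -0.1 -0.8" --pt "0.69 -0.11 -1" --roll '[0,0,0,0,0]'

```text
time_s: 19.85
tcp_pos: [0.4327, -0.1757, 0.1611]
eef_rot: [177.9, 0.1, -89.5]
contact_force: [0.2, 0.0, -2.0]
gripper_width: 0.0233
```

Emit:
move_arm --fingers '[0.1,0.1,0.1,0.1]' --pt "0 0 -0.2" --pt "0 0 -0.3" --pt "0 0 -0.3" --pt "0 0 -0.3" --roll '[0,0,0,0]'

```text
time_s: 20.25
tcp_pos: [0.4331, -0.1754, 0.1845]
eef_rot: [177.9, 0.2, -89.5]
contact_force: [-0.7, 0.4, -2.0]
gripper_width: 0.0233
```

```bash
python3 ax.py; python3 tr.py v8
python3 - <<'E'
from h import *
b=cap('wrist','w8')
E
```

```text
[ 0.43310485 -0.17540918  0.18445619] [177.90390188   0.17909514 -89.54023211] [-0.68196086  0.41199493 -2.03121536] 0.02327623947020993 [  2.    3.2 -25.2  -0.3 -63.6  -1.4]
side 0
top 123 122 slope deg 6.560647235610067 z at grip 0.00013792923945557723 lat 0.00230606180640056 a range -0.1897096593754455 -0.1289149236425443
wrist 1921 1921 slope deg 10.244418775022934 z at grip 0.008638210622937305 lat 0.00028666826083387036 a range -0.12694159987280762 -0.10000813879362322
side [330.65257069 179.54142926]
(250, 104)
top [330.27056194 271.44918297]
(250, 196)
```

View pics/v8.png

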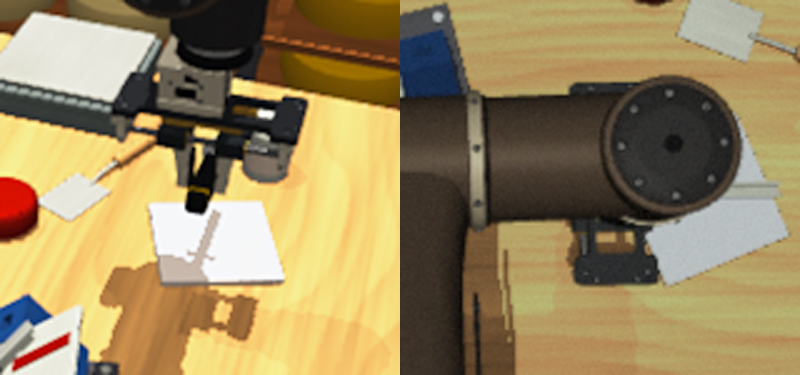

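View pics/w8.png

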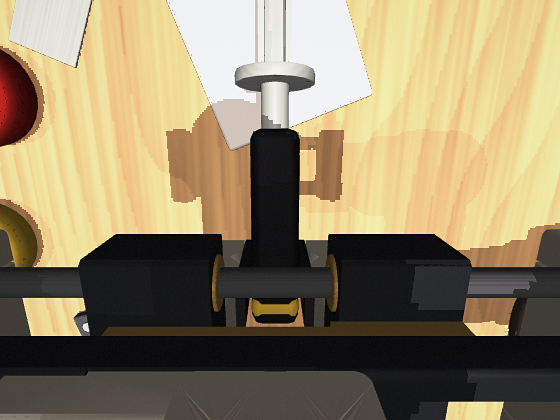

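Run:
```python
from h import *
s=r.get_state();G=s['tcp_pos']+[0,0,.011];yaw=np.radians(s['eef_rot'][2]+180);h=np.array([np.cos(yaw),np.sin(yaw),0]);n=np.array([-h[1],h[0],0])
W=cloud(cap('wrist'));E=W-G;a=E@h;b=E@n;z=E[...,2]
for lo,hi,w in((-.055,-.02,.011),(-.127,-.097,.006)):
    m=(a>lo)&(a<hi)&(abs(b)<w)&(abs(z)<.06);k=np.polyfit(a[m],z[m],1);print(m.sum(),np.degrees(np.arctan(k[0])),k)
    kb=np.polyfit(b[m],z[m],1);print('roll',np.degrees(np.arctan(kb[0])))
T=cloud(cap('top'));E=T-G;a=E@h;b=E@n;m=(a<-.13)&(a>-.2)&(abs(b)<.012)&(T[...,2]>.1);print('top blade',m.sum(),np.degrees(np.arctan(np.polyfit(a[m],E[...,2][m],1)[0])),T[m].min(0),T[m].max(0))
print(s['time_s'],s['tcp_pos'],s['qd'])
```

```text
3254 6.775128158472675 [0.11880254 0.01511226]
roll 0.242165755751234
1571 9.132512514405901 [0.16075611 0.00509519]
roll 4.932483239445844
top blade 123 6.689656502153593 [ 0.42539459 -0.36600741  0.16761558] [ 0.43892411 -0.30638474  0.18986044]
20.55 [ 0.43332817 -0.17560863  0.18454729] [-7.09420558e-02 -1.13583091e-01  2.48248844e-01  1.60093684e-04
 -7.52995391e-02  1.43154754e-01]
```

Emit:
move_arm --fingers '[0.1,0.1,0.1,0.1,0.1]' --pt "0 0 0" --pt "0 0 0" --pt "0 0 0" --pt "0 0 0" --pt "0 0 0" --roll '[0,0,0,0,0]'

```text
time_s: 21.15
tcp_pos: [0.4335, -0.1757, 0.1848]
eef_rot: [177.9, 0.2, -89.5]
contact_force: [-0.3, -0.8, -1.1]
gripper_width: 0.0232
```

```bash
python3 ax.py; python3 -c "
from plant import r
print(r.close_job())"
```

```text
[ 0.43346424 -0.17567597  0.18475409] [ 1.77897631e+02  1.51044298e-01 -8.95307935e+01] [-0.29216478 -0.80527279 -1.10858484] 0.023238523723196177 [  2.    3.3 -25.2  -0.2 -63.7  -1.4]
side 0
top 124 121 slope deg 7.770830694270584 z at grip 0.004095539785152255 lat 0.0026626044596762036 a range -0.18924894657481212 -0.12827466152629438
wrist 1919 1919 slope deg 9.979541574498501 z at grip 0.00844949387617537 lat 0.0001410169964916818 a range -0.12673303555665616 -0.10000354033138016
the job is handed in; nothing more can be done
None
```

I swung the lever into the green notch, drew the trier and handed the job in at about 21 s with the trier held level over the plate. No verdict is reported.

- **Lever:** My first swing went too far, to about 1.20 rad, because my estimate of the holder's position was 12 mm off. I re-gripped the knob and moved it back, then measured 1.02 rad. I did not measure it again after drawing the trier.
- **Trier:** I drew it straight out along the bore. The arm cannot tilt the tool, so I levelled the trier by pressing its blade tip lightly on the fixed plate until it pivoted in the grip, then lifted it.
- **Last checks before hand-in:**
  - **Tilt:** The groove faces up. The blade tilts about 7–8° by the handle and the top camera. The wrist camera's fit to a short piece of blade by the collar gave 9–10°. All are under the 15° limit.
  - **Position:** The middle of the blade is within about 5 mm of the plate's centre and about 175 mm above the bench.
  - **Hold:** The gripper was nearly still, with the grip set to 55 N.
- **Bystanders:** I saw no object moved in the pictures, but did not measure them.

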